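Put the balance weights back in their storage bases

ROBOT

A 6-joint arm with a two-finger parallel gripper is mounted at the origin on the work surface. World frame = base frame: x ahead of the robot, y to its left, z up, the work surface at z = 0. Lengths are in m, angles in rad, forces in N, time in s.
With the tool pointing down it reaches from about 0.3 to 0.875 m from the base axis. Payload 6.4 kg.
Tool frame: the origin (TCP) lies on the front face of the gripper's body, between the roots of the fingers; the fingertips stand 64 mm ahead of it and the grasp point (between the pads) lies 45 mm ahead of it; z points along the fingers, y is the line along which they close (so a half turn about z gives the same grasp; the last joint's range is limited). The gripper opens to 88 mm and grips with 3 to 60 N. Pads are 18 mm wide; open, the fingers measure 123 mm over their backs; the gripper's body (75 mm by 187 mm) begins 45 mm behind the grasp point.
Start: joints at [-1.323, 0.181, 1.607, -0, 1.354, -0.206], TCP at [0.252, -0.517, 0.303] pointing down, gripper open.
Joint ranges: [-2.99, 2.99], [-0.89, 2.07], [0.3, 2.58], [-1.14, 4.28], [0, 2.63], [-3.12, 3.12]. Speed limits (rad/s): [2.57, 2.57, 3.01, 3.14, 3.14, 3.14].

INTERFACE

Orientations are given as a unit quaternion [x, y, z, w].
In Python, from cell import manip, probe_bus, capture gives the robot as it stands (manip), with the cameras as plain functions and the readings (probe_bus).
- The arm moves only by the shell command python3 jog.py 'ROWS' [OPENING]. ROWS is a JSON list of rows, 1 to 12 of them, each of 6 numbers: dx, dy, dz in m, then a rotation vector rx, ry, rz in rad; each row is the pose to reach, as a shift and turn from the pose commanded when the command began, along the tool's axes at that moment; what a row does not reach only later rows make up. A row lasts 1/10 s, in which the tool goes at most 0.05 m and 0.15 rad, less where a joint would pass 70% of its speed; a pose out of reach is approached as far as the arm can. OPENING is the finger opening in m, set as the command begins (- or left out keeps the last). The fingers move at their own pace and stop on an object; the grip force is fixed at half the most. Time passes only in rows, so rows that do not move let the fingers close. It prints the time, the measured TCP pose, the force, the opening and the grip force at its end.
- probe_bus.get_state(): the state, without advancing time (a new reading comes with each control period).
- capture(name): name is "scene" or "top" or "wrist"; returns a dict with "pixels" (420x560x3 uint8, red, green, blue), "z_map" (420x560 float32, m along the optical axis (not along the pixel's ray), 0 where there is no reading), "mtx" (3x3 intrinsics, pixels), "R" (3x3) and "t" (3): a world point X has camera coordinates R X + t; the wrist camera has in their place "mount" (4x4, takes a point from camera to tool coordinates, whose origin is the TCP and whose axes are the flange's). Camera axes: x right, y down, z forward; pixel columns grow to the right and rows downward; lengths in m; the calibration is good to about 2 mm. A picture is of the moment at which its call begins: read the wrist's pose just before it.
- manip.hand_in(): hands the job in; it is judged then, once.
The state is a dict: "time": time; "q": joint angles; "dq": joint speeds; "joint_efforts": joint torques, N m; "tcp_pos": TCP position; "tcp_rot": TCP orientation; "wrist_force": force on the tool from outside, world axes, zero at the start; "ft_torque": the same for the moment, N m; "grip_width": finger opening in m; "gripper_force": force on a finger pad.
Only numpy, scipy, OpenCV 4.12 (cv2) and the standard library are available. Lean on these libraries where they do the work, as an engineer would, in place of code of your own. Each camera call takes 0.05 s, during which the arm holds its last target. There are 200 camera calls.

TASK

The check of the balance is finished: put each of the four brass weights back upright in the well of its own storage base, the largest weight in the largest base and so on down to the smallest. Set every weight down gently, do not drop it or let it topple, and leave the amber bottle where it stands.

Things in the scene. Friction and masses are not known exactly. Their poses are not given: they have to be found in the camera images.
- weight_500: The 500 g brass balance weight, the largest of the four: an upright solid brass cylinder 38 mm in diameter and 46 mm high, on top of it a neck 16 mm wide and 6 mm high and a round knob 24 mm wide and 14 mm high (66 mm in all). Loose. Origin: centre of its underside; z up its axis. At the start it stands on the pan of the balance.
- weight_200: The 200 g brass balance weight, the second largest of the four: an upright solid brass cylinder 28 mm in diameter and 34 mm high, on top of it a neck 13 mm wide and 5 mm high and a round knob 18 mm wide and 10 mm high (49 mm in all). Loose. Origin: centre of its underside; z up its axis. At the start it stands on the counter.
- weight_100: The 100 g brass balance weight, the third largest of the four: an upright solid brass cylinder 22 mm in diameter and 27 mm high, on top of it a neck 10 mm wide and 4 mm high and a round knob 15 mm wide and 8 mm high (39 mm in all). Loose. Origin: centre of its underside; z up its axis. At the start it stands on the counter.
- weight_50: The 50 g brass balance weight, the smallest of the four: an upright solid brass cylinder 18 mm in diameter and 20 mm high, on top of it a neck 8 mm wide and 3 mm high and a round knob 12 mm wide and 7 mm high (30 mm in all). Loose. Origin: centre of its underside; z up its axis. At the start it stands on the counter.
- base_500: Storage base of the 500 g weight, the largest of four: a low round black plastic dish on the counter, outside diameter 90 mm, 12 mm high over all, with a round green-lined well 54 mm in diameter and 6 mm deep in its top (well floor 6 mm above the counter). Loose, 150 g. Origin: centre of its underside; z up.
- base_200: Storage base of the 200 g weight, the second largest of four: a low round black plastic dish on the counter, outside diameter 70 mm, 12 mm high over all, with a round green-lined well 44 mm in diameter and 6 mm deep in its top (well floor 6 mm above the counter). Loose, 150 g. Origin: centre of its underside; z up.
- base_100: Storage base of the 100 g weight, the third largest of four: a low round black plastic dish on the counter, outside diameter 54 mm, 12 mm high over all, with a round green-lined well 38 mm in diameter and 6 mm deep in its top (well floor 6 mm above the counter). Loose, 100 g. Origin: centre of its underside; z up.
- base_50: Storage base of the 50 g weight, the smallest of four: a low round black plastic dish on the counter, outside diameter 40 mm, 12 mm high over all, with a round green-lined well 34 mm in diameter and 6 mm deep in its top (well floor 6 mm above the counter). Loose, 100 g. Origin: centre of its underside; z up.
- balance: Cream laboratory balance, fixed. Origin: on the counter under the centre of its square steel pan; its x axis points away from the keypad. Pan 165 x 165 mm, top face 86 mm above the counter. Housing 210 mm wide (y from -105 to 105 mm), from x = -215 mm (keypad end) to x = 100 mm; nothing on it is higher than the pan.
- bottle: Amber bottle with white cap and label, 53 mm in diameter, 94 mm high, loose on the counter, to be left alone. Origin: centre of its underside; z up. Two untracked white ointment jars (42 mm wide, 34 mm high, yellow and blue lids) stand among them; all on the counter are 80 mm or more apart between centres and from the balance. Fixed equipment is beyond x = 0.78 m and |y| = 0.5 m.

How it is judged:
At the end, for the whole second after the job is handed in: Each brass weight stands upright (within 0.09 rad) on the floor of the well of its own base (centres within 10 mm, underside 3 to 9 mm above the base's underside), the bases lie flat on the counter, all released and at rest, and the bottle stands upright within 25 mm of its starting point (horizontal distance between weight_500 and base_500 below 0.01 m and z of weight_500 in the frame of base_500 between 0.003 and 0.009 m and angle between each of weight_500, weight_200, weight_100, weight_50's own z axis and vertical below 0.09 rad and height (world z) of each of base_500, base_200, base_100, base_50 below 0.006 m and angle between each of base_500, base_200, base_100, base_50's own z axis and vertical below 0.05 rad and linear speed of each of weight_500, base_500, weight_200, base_200, weight_100, base_100, weight_50, base_50 below 0.02 m/s and contact force between each of weight_500, base_500, weight_200, base_200, weight_100, base_100, weight_50, base_50 and the fingers below 0.1 N and horizontal distance between weight_200 and base_200 below 0.01 m and z of weight_200 in the frame of base_200 between 0.003 and 0.009 m and horizontal distance between weight_100 and base_100 below 0.01 m and z of weight_100 in the frame of base_100 between 0.003 and 0.009 m and horizontal distance between weight_50 and base_50 below 0.01 m and z of weight_50 in the frame of base_50 between 0.003 and 0.009 m and distance of bottle from where it was at the start of the episode below 0.025 m and angle between bottle's own z axis and vertical below 0.1 rad); the robot touches nothing.
It fails at once if a weight topples (leans more than 1 rad) (angle between any of weight_500, weight_200, weight_100, weight_50's own z axis and vertical above 1 rad).
It fails at once if a weight is dropped into its base (falls faster than 0.5 m/s within 20 mm of the well floor) ((horizontal distance between weight_500 and base_500 below 0.03 m and z of weight_500 in the frame of base_500 below 0.026 m and linear speed of weight_500 above 0.5 m/s) or (horizontal distance between weight_200 and base_200 below 0.03 m and z of weight_200 in the frame of base_200 below 0.026 m and linear speed of weight_200 above 0.5 m/s) or (horizontal distance between weight_100 and base_100 below 0.03 m and z of weight_100 in the frame of base_100 below 0.026 m and linear speed of weight_100 above 0.5 m/s) or (horizontal distance between weight_50 and base_50 below 0.03 m and z of weight_50 in the frame of base_50 below 0.026 m and linear speed of weight_50 above 0.5 m/s)).
It fails at once if the bottle is knocked over or pushed more than 25 mm (distance of bottle from where it was at the start of the episode above 0.025 m or angle between bottle's own z axis and vertical above 0.5 rad).
It also fails if it takes over 112 s, if anything falls off the work surface, if the arm or the gripper's body presses on something with over 40 N, if the wrist force passes 120 N, or if a joint passes its speed limit or range.

## Working session

There is one attempt and no reset: what is moved stays moved. The work goes in short steps, Python scripts to look and compute and a shell command to move; the robot and the scene stay as the last step left them, time stands still between calls to the robot, and variables do not carry over. Pictures are saved under pics/ and viewed, at most 14 in all, crops included, and the job is handed in when it is done.

```bash
ls; mkdir -p pics
python3 - <<'E'
from cell import manip, probe_bus, capture
import cv2,numpy as np
s=probe_bus.get_state();print(s)
for n in("scene","top"):
    c=capture(n);cv2.imwrite(f"pics/{n}0.png",c["pixels"][...,::-1]);np.savez(f"{n}0.npz",**c)
    print(n,c["mtx"],c["R"],c["t"])
E
```

```text
cell.py
jog.py
pics
{'time': 0.0, 'q': array([-1.32329556e+00,  1.81523323e-01,  1.60798530e+00,  1.59458933e-05,
        1.35381021e+00, -2.06332438e-01]), 'dq': array([ 0.00048204,  0.00388869, -0.00062525,  0.0003187 ,  0.0003743 ,
       -0.0001586 ]), 'joint_efforts': array([-1.82809657e-03, -4.33874774e+01, -3.41847217e+01,  7.00477115e-02,
        3.85262514e-02, -1.41090677e-04]), 'tcp_pos': array([ 0.25198503, -0.5163759 ,  0.30183099]), 'tcp_rot': array([ 9.74364735e-01,  2.24972481e-01, -9.98182185e-06, -8.63064603e-04]), 'wrist_force': array([-0.09696171,  0.40094509, -0.39320571]), 'ft_torque': array([ 0.03593923, -0.01294349, -0.00877821]), 'gripper_force': 0.0, 'grip_width': 0.0879042287962229}
scene [[481.89592259   0.         276.6309347 ]
 [  0.         481.89592259 207.69880191]
 [  0.           0.           1.        ]] [[ 0.74653707  0.66507423 -0.01893857]
 [ 0.38326415 -0.45312778 -0.80485017]
 [-0.5438667   0.59359201 -0.5931758 ]] [-0.4237132  -0.14192395  1.30199942]
top [[482.09811776   0.         278.81706704]
 [  0.         482.09811776 205.7424876 ]
 [  0.           0.           1.        ]] [[ 0.02705723 -0.99962751 -0.0035716 ]
 [-0.99365657 -0.02650513 -0.10928911]
 [ 0.10915373  0.006506   -0.99400359]] [-0.00762968  0.544055    1.06442946]
```

View pics/top0.png

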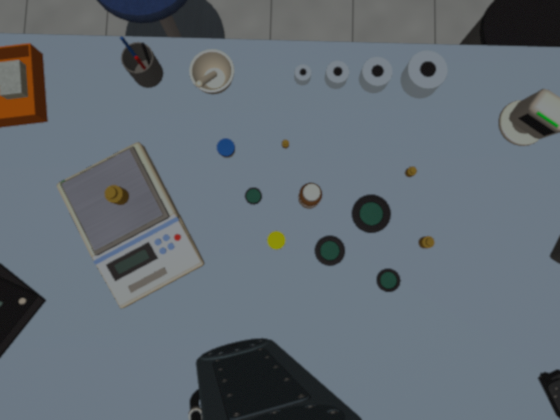

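View pics/scene0.png

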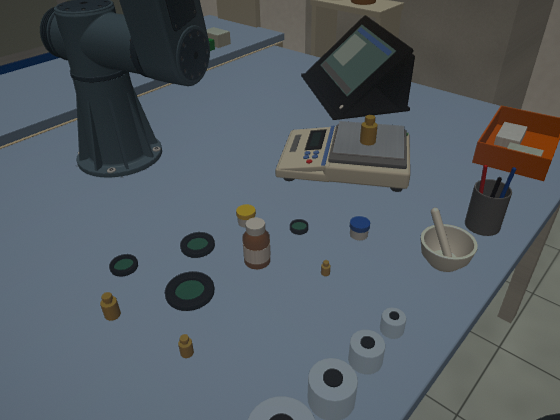

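The top view shows the 500 g weight on the pan at (116,195), 50 g at (285,144), 100 g at (411,171) and 200 g at (427,242). The bases are at (371,213), (330,250), (388,280) and (253,196) for 500/200/100/50, the bottle at (310,193), and the jars at (226,148) and (276,240). The scene view agrees: weights at (369,130), (110,306), (186,346) and (326,268).

```bash
cat > h.py <<'E'
import cv2,numpy as np
def ray(c,uv):
    d=c["R"].T@np.linalg.inv(c["mtx"])@np.array([*uv,1.]);return -c["R"].T@c["t"],d
def plane(c,uv,z):
    o,d=ray(c,uv);return o+d*(z-o[2])/d[2]
def tri(c1,u1,c2,u2):
    (a,d),(b,e)=ray(c1,u1),ray(c2,u2)
    s=np.linalg.lstsq(np.c_[d,-e],b-a,rcond=None)[0];p,q=a+s[0]*d,b+s[1]*e
    return (p+q)/2,np.linalg.norm(p-q)
def masks(c):
    h=cv2.cvtColor(c["pixels"],cv2.COLOR_RGB2HSV)
    return dict(brass=cv2.inRange(h,(12,110,50),(26,255,255)),green=cv2.inRange(h,(60,60,20),(92,255,140)),
                yel=cv2.inRange(h,(27,150,80),(33,255,255)),blue=cv2.inRange(h,(105,180,60),(120,255,255)),dark=cv2.inRange(h,(0,0,0),(180,255,75)))
def blob(m,seed,r=8):
    n,l,s,ce=cv2.connectedComponentsWithStats(m)
    i=[k for k in range(1,n) if s[k,4]>15 and np.hypot(*(ce[k]-seed))<r]
    k=max(i,key=lambda k:s[k,4]);return ce[k],s[k]
E
python3 - <<'E'
from h import *
T=dict(np.load("top0.npz"));S=dict(np.load("scene0.npz"));mt,ms=masks(T),masks(S)
for n,a,b,z in(("w500",(116,195),(369,130),.086+.03),("w200",(427,242),(110,306),.024),("w100",(411,171),(186,346),.02),("w50",(285,144),(326,268),.015)):
    u,s=blob(mt["brass"],a,10);v,s2=blob(ms["brass"],b,10);print(n,u.round(1),s,v.round(1),s2,*tri(T,u,S,v),plane(T,u,z).round(4))
for n,a,b in(("b500",(371,213),(190,290)),("b200",(330,250),(198,244)),("b100",(388,280),(124,265)),("b50",(253,196),(299,227))):
    u,s=blob(mt["green"],a);v,s2=blob(ms["green"],b);print(n,u.round(1),s,plane(T,u,.009).round(4),s2,plane(S,v,.009).round(4))
print("bottle",plane(T,(311,191),.094),"blue",plane(T,(226,147),.034),"yel",plane(T,(276,240),.034))
print("pan corners",[plane(T,p,.086).round(3) for p in((62,186),(131,149),(168,215),(97,252))])
E
cat > go.py <<'E'
import sys,numpy as np
from scipy.spatial.transform import Rotation as Ro
from cell import manip, probe_bus, capture
s=probe_bus.get_state();R=Ro.from_quat(s["tcp_rot"])
for a in sys.argv[1:]:
    d=R.inv().apply(np.array(eval(a))-s["tcp_pos"]);print(a,d.round(4),round(np.linalg.norm(d)/.05,1),"rows")
x=R.apply([1,0,0]);print("t",s["time"],"tcp",s["tcp_pos"].round(4),"theta",np.arctan2(x[1],x[0]).round(3),"z",R.apply([0,0,1]).round(4))
E
python3 go.py ".472,-.329,.16"
```

```text
.472,-.329,.16 [ 0.2799 -0.0718  0.1421] 6.4 rows
t 0.1 tcp [ 0.252  -0.5164  0.3019] theta 0.454 z [-4.0e-04  1.5e-03 -1.0e+00]
```

```bash
python3 jog.py '[[0.04,-0.01,0.02,0,0,0],[0.08,-0.02,0.04,0,0,0],[0.12,-0.03,0.06,0,0,0],[0.16,-0.04,0.08,0,0,0],[0.2,-0.05,0.1,0,0,0],[0.24,-0.06,0.12,0,0,0],[0.265,-0.068,0.135,0,0,0],[0.28,-0.0718,0.142,0,0,0],[0.28,-0.0718,0.142,0,0,0],[0.28,-0.0718,0.142,0,0,0]]' 0.06
python3 - <<'E'
from h import *
from cell import manip, probe_bus, capture
from scipy.spatial.transform import Rotation as Ro
s=probe_bus.get_state();c=capture("wrist")
cv2.imwrite("pics/w1.png",c["pixels"][...,::-1])
M=c["mount"];W=np.eye(4);W[:3,:3]=Ro.from_quat(s["tcp_rot"]).as_matrix();W[:3,3]=s["tcp_pos"];E=np.linalg.inv(W@M)
c["R"],c["t"]=E[:3,:3],E[:3,3]
m=cv2.inRange(cv2.cvtColor(c["pixels"],cv2.COLOR_RGB2HSV),(12,110,50),(26,255,255))
n,l,st,ce=cv2.connectedComponentsWithStats(m)
for k in range(1,n):
    if st[k,4]>100: print(st[k],ce[k],plane(c,ce[k],.024))
E
python3 go.py ".472,-.329,.074"
```

```text
time: 1.1
tcp_pos: [0.4721, -0.3303, 0.1612]
tcp_rot: [0.974, 0.225, -0.0, 0.0]
wrist_force: [-0.1, -0.2, 0.4]
grip_width: 0.0598
gripper_force: 0.0
[ 261  196   39   52 1564] [280.08951407 221.67838875] [ 0.47361206 -0.33095406  0.024     ]
[115 326  30  65 921] [126.50705755 358.93376764] [ 0.31257734 -0.27111454  0.024     ]
[416 326  30  65 949] [433.36775553 358.80505796] [ 0.42089169 -0.49479337  0.024     ]
[ 187  406  371   14 2705] [424.13752311 414.50351201] [ 0.36705612 -0.5219466   0.024     ]
.472,-.329,.074 [ 0.0008 -0.0017  0.0875] 1.8 rows
t 1.15 tcp [ 0.4719 -0.3308  0.1616] theta 0.453 z [ 6.0e-04 -1.3e-03 -1.0e+00]
```

View pics/w1.png

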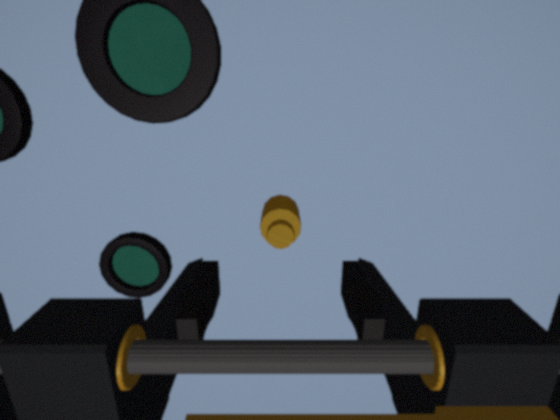

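The wrist view shows the 200 g weight at (280,222), centred between the fingers, with the bases clear of them.

```bash
python3 jog.py '[[0.001,-0.0005,0.03,0,0,0],[0.001,-0.0005,0.06,0,0,0],[0.001,-0.0005,0.08,0,0,0],[0.001,-0.0005,0.087,0,0,0],[0.001,-0.0005,0.087,0,0,0],[0.001,-0.0005,0.087,0,0,0]]'; python3 jog.py '[[0,0,0,0,0,0],[0,0,0,0,0,0],[0,0,0,0,0,0],[0,0,0,0,0,0],[0,0,0,0,0,0],[0,0,0,0,0,0]]' 0.015; python3 go.py ".448,-.111,.2" ".448,-.111,.0805"
```

```text
time: 1.75
tcp_pos: [0.4732, -0.3299, 0.0751]
tcp_rot: [0.974, 0.225, 0.001, 0.001]
wrist_force: [0.6, -0.6, 0.6]
grip_width: 0.06
gripper_force: 0.0
time: 2.35
tcp_pos: [0.4732, -0.3288, 0.0741]
tcp_rot: [0.974, 0.225, 0.0, 0.0]
wrist_force: [-0.3, 0.5, 2.7]
grip_width: 0.0274
gripper_force: 30.0
.448,-.111,.2 [ 0.0729 -0.2067 -0.126 ] 5.1 rows
.448,-.111,.0805 [ 0.0729 -0.2068 -0.0065] 4.4 rows
t 2.35 tcp [ 0.4732 -0.3288  0.0741] theta 0.454 z [ 4.e-04 -4.e-04 -1.e+00]
```

```bash
python3 jog.py '[[0,0,-0.03,0,0,0],[0,0,-0.07,0,0,0],[0.01,-0.03,-0.09,0,0,0],[0.022,-0.065,-0.1,0,0,0],[0.034,-0.1,-0.1,0,0,0],[0.046,-0.135,-0.1,0,0,0],[0.058,-0.17,-0.1,0,0,0],[0.067,-0.195,-0.1,0,0,0],[0.073,-0.207,-0.1,0,0,0],[0.073,-0.207,-0.1,0,0,0],[0.073,-0.207,-0.1,0,0,0],[0.073,-0.207,-0.1,0,0,0]]'
python3 - <<'E'
from h import *
from cell import manip, probe_bus, capture
from scipy.spatial.transform import Rotation as Ro
s=probe_bus.get_state();c=capture("wrist")
cv2.imwrite("pics/w2.png",c["pixels"][...,::-1])
M=c["mount"];W=np.eye(4);W[:3,:3]=Ro.from_quat(s["tcp_rot"]).as_matrix();W[:3,3]=s["tcp_pos"];E=np.linalg.inv(W@M)
c["R"],c["t"]=E[:3,:3],E[:3,3]
for k,lo,hi,z in(("green",(60,60,20),(92,255,140),.009),("brass",(12,110,50),(26,255,255),.124)):
  n,l,st,ce=cv2.connectedComponentsWithStats(cv2.inRange(cv2.cvtColor(c["pixels"],cv2.COLOR_RGB2HSV),lo,hi))
  for k2 in range(1,n):
    if st[k2,4]>100: print(k,st[k2],ce[k2].round(1),plane(c,ce[k2],z).round(4))
E
python3 go.py ".448,-.111,.0805"
```

```text
time: 3.55
tcp_pos: [0.4482, -0.1118, 0.1738]
tcp_rot: [0.974, 0.224, 0.0, 0.0]
wrist_force: [-0.4, -0.2, -1.1]
grip_width: 0.0274
gripper_force: 30.0
green [ 410  125   73   73 4142] [446. 161.] [ 0.5368 -0.2065  0.009 ]
green [ 252  183   57   54 2435] [280.1 209.6] [ 0.4494 -0.1127  0.009 ]
brass [ 249    0   98   56 2199] [294.2  31. ] [ 0.5459 -0.0711  0.124 ]
brass [129  86  30  57 296] [150.2 111.9] [ 0.4981 -0.0347  0.124 ]
brass [ 247  245   67   96 4888] [280.1 294.5] [ 0.448  -0.1131  0.124 ]
brass [187 325  19  66 667] [194.4 358.5] [ 0.3976 -0.0913  0.124 ]
brass [354 325  20  67 691] [365.6 358.7] [ 0.4336 -0.1663  0.124 ]
brass [ 110  406  372   14 2854] [335.7 414.5] [ 0.3956 -0.1708  0.124 ]
.448,-.111,.0805 [ 0.0002 -0.0008  0.0933] 1.9 rows
t 3.6 tcp [ 0.4481 -0.1118  0.1738] theta 0.452 z [ 3.e-04 -4.e-04 -1.e+00]
```

View pics/w2.png

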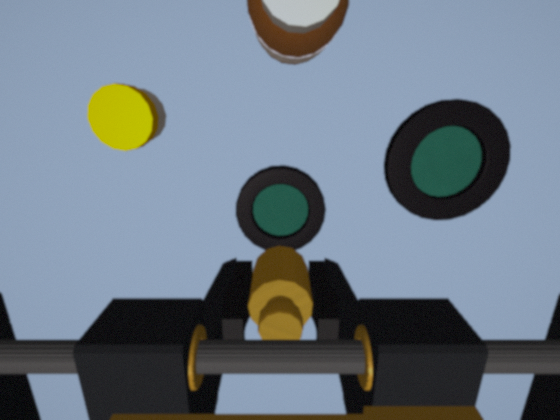

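The weight is held upright at (280,290), with base_200's well ahead of it at (280,210). The bottle, at the top of the image, is clear.

```bash
python3 jog.py '[[0.001,0,0.03,0,0,0],[0.001,0,0.06,0,0,0],[0.001,0,0.075,0,0,0],[0.001,0,0.083,0,0,0],[0.001,0,0.088,0,0,0],[0.001,0,0.091,0,0,0],[0.001,0,0.093,0,0,0],[0.001,0,0.0933,0,0,0],[0.001,0,0.0933,0,0,0]]'; python3 go.py ".448,-.111,.0805"
```

```text
time: 4.5
tcp_pos: [0.4491, -0.1103, 0.0809]
tcp_rot: [0.974, 0.225, 0.0, 0.0]
wrist_force: [0.0, -0.7, -1.8]
grip_width: 0.0271
gripper_force: 30.0
.448,-.111,.0805 [-0.0013  0.0002  0.0004] 0.0 rows
t 4.5 tcp [ 0.4491 -0.1103  0.0809] theta 0.454 z [ 9.e-04 -5.e-04 -1.e+00]
```

```bash
python3 jog.py '[[0,0,0.0006,0,0,0],[0,0,0.0006,0,0,0]]'; python3 jog.py '[[0,0,0,0,0,0],[0,0,0,0,0,0],[0,0,0,0,0,0],[0,0,0,0,0,0],[0,0,-0.01,0,0,0],[0,0,-0.04,0,0,0],[0,0,-0.08,0,0,0],[0,0,-0.12,0,0,0],[0,0,-0.12,0,0,0],[0,0,-0.12,0,0,0]]' 0.055;  python3 go.py ".634,-.295,.16"
```

```text
time: 4.7
tcp_pos: [0.4489, -0.1102, 0.0801]
tcp_rot: [0.974, 0.225, 0.0, 0.0]
wrist_force: [-0.4, 0.6, -1.4]
grip_width: 0.0272
gripper_force: 30.0
time: 5.7
tcp_pos: [0.4493, -0.1104, 0.2013]
tcp_rot: [0.974, 0.225, 0.001, 0.001]
wrist_force: [-0.0, 0.3, 0.7]
grip_width: 0.0549
gripper_force: 0.0
.634,-.295,.16 [0.085  0.2468 0.0421] 5.3 rows
t 5.7 tcp [ 0.4493 -0.1104  0.2013] theta 0.454 z [ 0.0029 -0.0016 -1.    ]
```

Helper for the wrist look; on to weight_100.

```bash
cat > look.py <<'E'
import sys
from h import *
from cell import manip, probe_bus, capture
from scipy.spatial.transform import Rotation as Ro
zb=float(sys.argv[1])
s=probe_bus.get_state();c=capture("wrist");cv2.imwrite(f"pics/{sys.argv[2]}.png",c["pixels"][...,::-1])
W=np.eye(4);W[:3,:3]=Ro.from_quat(s["tcp_rot"]).as_matrix();W[:3,3]=s["tcp_pos"];E=np.linalg.inv(W@c["mount"])
c["R"],c["t"]=E[:3,:3],E[:3,3]
for k,lo,hi,z in(("green",(60,60,20),(92,255,140),.009),("brass",(12,110,50),(26,255,255),zb)):
  n,l,st,ce=cv2.connectedComponentsWithStats(cv2.inRange(cv2.cvtColor(c["pixels"],cv2.COLOR_RGB2HSV),lo,hi))
  for i in range(1,n):
    if st[i,4]>150 and ce[i][1]<340: print(k,st[i,4],ce[i].round(),plane(c,ce[i],z).round(4))
E
python3 jog.py '[[0.014,0.04,0.005,0,0,0],[0.028,0.08,0.01,0,0,0],[0.042,0.12,0.018,0,0,0],[0.056,0.16,0.026,0,0,0],[0.07,0.2,0.034,0,0,0],[0.08,0.23,0.039,0,0,0],[0.085,0.247,0.042,0,0,0],[0.085,0.247,0.042,0,0,0],[0.085,0.247,0.042,0,0,0],[0.085,0.247,0.042,0,0,0]]'; python3 look.py .018 w3; python3 go.py ".634,-.295,.074"
```

```text
time: 6.7
tcp_pos: [0.6325, -0.2937, 0.157]
tcp_rot: [0.974, 0.225, -0.001, -0.001]
wrist_force: [0.4, -0.7, 0.7]
grip_width: 0.0552
gripper_force: 0.0
green 3129 [125. 273.] [ 0.5395 -0.207   0.009 ]
brass 933 [285. 220.] [ 0.6356 -0.2971  0.018 ]
.634,-.295,.074 [0.0007 0.0018 0.0834] 1.7 rows
t 6.75 tcp [ 0.6327 -0.2938  0.1574] theta 0.454 z [-1.1e-03  9.0e-04 -1.0e+00]
```

```bash
python3 jog.py '[[0.001,0.003,0.03,0,0,0],[0.001,0.003,0.06,0,0,0],[0.001,0.003,0.077,0,0,0],[0.001,0.003,0.0834,0,0,0],[0.001,0.003,0.0834,0,0,0],[0.001,0.003,0.0834,0,0,0]]'; python3 jog.py '[[0,0,0,0,0,0],[0,0,0,0,0,0],[0,0,0,0,0,0],[0,0,0,0,0,0],[0,0,0,0,0,0],[0,0,0,0,0,0]]' 0.01; python3 go.py ".385,-.246,.174" ".385,-.246,.08"
```

```text
time: 7.35
tcp_pos: [0.6363, -0.2975, 0.0759]
tcp_rot: [0.974, 0.225, 0.001, 0.001]
wrist_force: [0.3, -1.0, 0.1]
grip_width: 0.0549
gripper_force: 0.0
time: 7.95
tcp_pos: [0.6357, -0.2972, 0.0747]
tcp_rot: [0.974, 0.225, 0.0, 0.0]
wrist_force: [-0.7, 0.7, 3.0]
grip_width: 0.0211
gripper_force: 30.0
.385,-.246,.174 [-0.2029 -0.1559 -0.0993] 5.5 rows
.385,-.246,.08 [-0.2029 -0.1559 -0.0053] 5.1 rows
t 7.95 tcp [ 0.6357 -0.2972  0.0747] theta 0.454 z [ 1.e-04 -1.e-04 -1.e+00]
```

```bash
python3 jog.py '[[0,0,-0.03,0,0,0],[0,0,-0.07,0,0,0],[-0.03,-0.023,-0.09,0,0,0],[-0.06,-0.046,-0.1,0,0,0],[-0.09,-0.069,-0.1,0,0,0],[-0.12,-0.092,-0.1,0,0,0],[-0.15,-0.115,-0.1,0,0,0],[-0.18,-0.138,-0.1,0,0,0],[-0.203,-0.156,-0.1,0,0,0],[-0.203,-0.156,-0.1,0,0,0],[-0.203,-0.156,-0.1,0,0,0],[-0.203,-0.156,-0.1,0,0,0]]'; python3 look.py .124 w4; python3 go.py ".385,-.246,.0812"
```

```text
time: 9.15
tcp_pos: [0.3858, -0.2466, 0.1749]
tcp_rot: [0.974, 0.225, 0.0, 0.001]
wrist_force: [0.0, 0.1, -0.9]
grip_width: 0.0213
gripper_force: 30.0
green 1798 [325.  12.] [ 0.5209 -0.2152  0.009 ]
green 1561 [152.  50.] [ 0.4506 -0.1213  0.009 ]
green 1804 [279. 210.] [ 0.3858 -0.2474  0.009 ]
brass 2959 [123.  41.] [ 0.4542 -0.1525  0.124 ]
brass 2798 [280. 287.] [ 0.3885 -0.2465  0.124 ]
.385,-.246,.0812 [-0.0006 -0.0009  0.0936] 1.9 rows
t 9.2 tcp [ 0.3858 -0.2465  0.1748] theta 0.454 z [ 9.e-04 -8.e-04 -1.e+00]
```

View pics/w4.png

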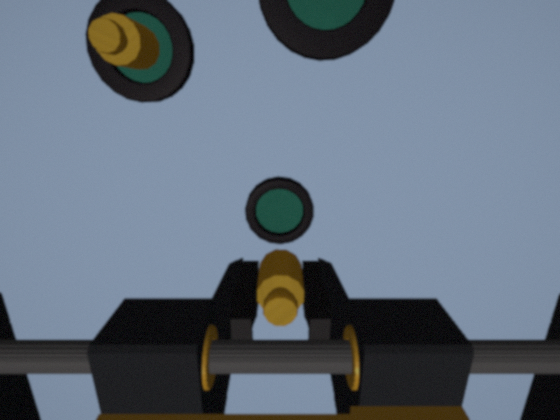

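The 200 g weight stands in its well at (125,42), and the 100 g weight is lined up at (280,287) with its well at (279,210).

```bash
python3 jog.py '[[0,0,0.03,0,0,0],[0,0,0.06,0,0,0],[0,0,0.075,0,0,0],[0,0,0.083,0,0,0],[0,0,0.088,0,0,0],[0,0,0.091,0,0,0],[0,0,0.093,0,0,0],[0,0,0.0938,0,0,0],[0,0,0.0938,0,0,0]]'; python3 go.py ".385,-.246,.0807"
```

```text
time: 10.1
tcp_pos: [0.385, -0.2462, 0.0811]
tcp_rot: [0.974, 0.225, 0.0, 0.0]
wrist_force: [0.3, 0.1, -1.6]
grip_width: 0.021
gripper_force: 30.0
.385,-.246,.0807 [ 0.0001 -0.0002  0.0004] 0.0 rows
t 10.1 tcp [ 0.385  -0.2462  0.0811] theta 0.454 z [ 7.e-04 -7.e-04 -1.e+00]
```

```bash
python3 jog.py '[[0,0,0.0005,0,0,0],[0,0,0.0005,0,0,0]]'; python3 jog.py '[[0,0,0,0,0,0],[0,0,0,0,0,0],[0,0,0,0,0,0],[0,0,0,0,0,0],[0,0,-0.01,0,0,0],[0,0,-0.04,0,0,0],[0,0,-0.08,0,0,0],[0,0,-0.12,0,0,0],[0,0,-0.15,0,0,0],[0,0,-0.15,0,0,0],[0,0,-0.15,0,0,0]]' 0.05;  python3 go.py ".693,-.003,.23"
```

```text
time: 10.3
tcp_pos: [0.385, -0.2462, 0.0806]
tcp_rot: [0.974, 0.225, 0.0, 0.0]
wrist_force: [-1.0, 0.4, 2.9]
grip_width: 0.0208
gripper_force: 30.0
time: 11.4
tcp_pos: [0.3849, -0.2461, 0.231]
tcp_rot: [0.974, 0.225, 0.001, 0.001]
wrist_force: [0.0, 0.4, -0.1]
grip_width: 0.0497
gripper_force: 0.0
.693,-.003,.23 [ 0.3835 -0.0834  0.001 ] 7.8 rows
t 11.4 tcp [ 0.3849 -0.2461  0.231 ] theta 0.454 z [ 0.0014 -0.0016 -1.    ]
```

```bash
python3 jog.py '[[0.04,-0.009,0,0,0,0],[0.085,-0.018,0,0,0,0],[0.13,-0.028,0,0,0,0],[0.175,-0.038,0,0,0,0],[0.22,-0.048,0,0,0,0],[0.265,-0.058,0,0,0,0],[0.31,-0.067,0,0,0,0],[0.35,-0.076,0.02,0,0,0],[0.3835,-0.0834,0.05,0,0,0],[0.3835,-0.0834,0.07,0,0,0],[0.3835,-0.0834,0.07,0,0,0],[0.3835,-0.0834,0.07,0,0,0]]'; python3 look.py .014 w5; python3 go.py ".693,-.003,.074"
```

```text
time: 12.6
tcp_pos: [0.6917, -0.0029, 0.1583]
tcp_rot: [0.974, 0.225, -0.002, -0.001]
wrist_force: [0.1, -0.9, 0.0]
grip_width: 0.05
gripper_force: 0.0
green 224 [133. 296.] [0.5806 0.0726 0.009 ]
brass 542 [283. 216.] [ 0.6948 -0.0047  0.014 ]
.693,-.003,.074 [ 0.0006 -0.      0.086 ] 1.7 rows
t 12.65 tcp [ 0.6925 -0.0033  0.16  ] theta 0.453 z [-8.e-04  1.e-04 -1.e+00]
```

View pics/w5.png

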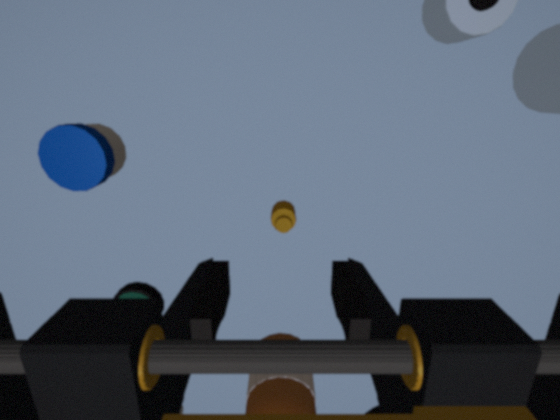

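The 50 g weight is at (283,216), about 1 mm off the finger centre line. The bottle is behind the fingers at (280,390), clear of them.

```bash
python3 jog.py '[[0.001,0.0015,0.03,0,0,0],[0.001,0.0015,0.06,0,0,0],[0.001,0.0015,0.078,0,0,0],[0.001,0.0015,0.085,0,0,0],[0.001,0.0015,0.085,0,0,0],[0.001,0.0015,0.085,0,0,0]]'; python3 jog.py '[[0,0,0,0,0,0],[0,0,0,0,0,0],[0,0,0,0,0,0],[0,0,0,0,0,0],[0,0,0,0,0,0],[0,0,0,0,0,0]]' 0.008; python3 go.py ".569,.068,.174" ".569,.068,.0805"
```

```text
time: 13.25
tcp_pos: [0.6954, -0.0041, 0.0768]
tcp_rot: [0.974, 0.225, 0.001, 0.0]
wrist_force: [0.3, -0.3, 0.0]
grip_width: 0.0496
gripper_force: 0.0
time: 13.85
tcp_pos: [0.6946, -0.0038, 0.0754]
tcp_rot: [0.974, 0.225, 0.0, 0.0]
wrist_force: [-0.9, 0.1, 2.9]
grip_width: 0.0169
gripper_force: 30.0
.569,.068,.174 [-0.0814 -0.1195 -0.0986] 3.5 rows
.569,.068,.0805 [-0.0814 -0.1195 -0.0051] 2.9 rows
t 13.85 tcp [ 0.6946 -0.0038  0.0754] theta 0.454 z [ 3.e-04 -0.e+00 -1.e+00]
```

```bash
python3 jog.py '[[0,0,-0.04,0,0,0],[0,0,-0.08,0,0,0],[-0.015,-0.022,-0.1,0,0,-0.1],[-0.03,-0.044,-0.1,0,0,-0.2],[-0.045,-0.066,-0.1,0,0,-0.3],[-0.06,-0.088,-0.1,0,0,-0.4],[-0.073,-0.107,-0.1,0,0,-0.5],[-0.0814,-0.1195,-0.1,0,0,-0.58],[-0.0814,-0.1195,-0.1,0,0,-0.6],[-0.0814,-0.1195,-0.1,0,0,-0.6],[-0.0814,-0.1195,-0.1,0,0,-0.6],[-0.0814,-0.1195,-0.1,0,0,-0.6]]'; python3 look.py .119 w6; python3 go.py ".569,.068,.0818"
```

```text
time: 15.05
tcp_pos: [0.5697, 0.0674, 0.1751]
tcp_rot: [0.865, 0.502, 0.0, 0.0]
wrist_force: [0.0, 1.0, 0.3]
grip_width: 0.0166
gripper_force: 30.0
green 1452 [280. 209.] [0.5702 0.0668 0.009 ]
brass 1583 [280. 281.] [0.5712 0.0687 0.119 ]
.569,.068,.0818 [ 0.0002 -0.0007  0.0933] 1.9 rows
t 15.1 tcp [0.5695 0.0674 0.1751] theta 1.052 z [ 2.e-04 -1.e-04 -1.e+00]
```

View pics/w6.png

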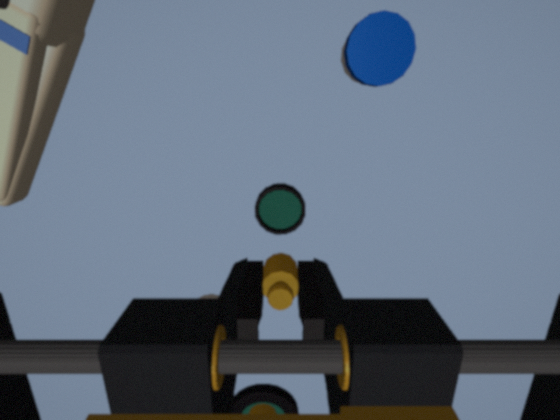

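```bash
python3 -c "
from h import *
T=dict(np.load('top0.npz'))
for z in(.04,.08):
  for p in ((203,262),(140,144),(205,255)):
    d=plane(T,p,z)[:2]-[.5695,.0675];print(z,p,d.round(3),'tool x,y',(d@[.496,.868]).round(3),(d@[.868,-.496]).round(3))"
```

```text
0.04 (203, 262) [-0.157  0.104] tool x,y 0.013 -0.188
0.04 (140, 144) [0.107 0.26 ] tool x,y 0.279 -0.036
0.04 (205, 255) [-0.141  0.101] tool x,y 0.017 -0.172
0.08 (203, 262) [-0.156  0.098] tool x,y 0.008 -0.184
0.08 (140, 144) [0.097 0.248] tool x,y 0.263 -0.038
0.08 (205, 255) [-0.141  0.094] tool x,y 0.012 -0.169
```

The 50 g weight at (280,281) is in line with its well at (280,209). The nearest balance corner is about 17 cm away along the closing axis, so the gripper body (±9.4 cm) clears it.

```bash
python3 jog.py '[[0,0,0.03,0,0,0],[0,0,0.06,0,0,0],[0,0,0.075,0,0,0],[0,0,0.083,0,0,0],[0,0,0.088,0,0,0],[0,0,0.091,0,0,0],[0,0,0.093,0,0,0],[0,0,0.0935,0,0,0],[0,0,0.0935,0,0,0]]'; python3 go.py ".569,.068,.0814"
```

```text
time: 16.0
tcp_pos: [0.5693, 0.0679, 0.0822]
tcp_rot: [0.864, 0.503, 0.0, 0.0]
wrist_force: [0.1, -0.4, -0.5]
grip_width: 0.0165
gripper_force: 30.0
.569,.068,.0814 [-0.0001 -0.0003  0.0008] 0.0 rows
t 16.0 tcp [0.5693 0.0679 0.0822] theta 1.054 z [ 1.1e-03 -1.0e-04 -1.0e+00]
```

```bash
python3 jog.py '[[0,0,0.001,0,0,0],[0,0,0.001,0,0,0]]'; python3 jog.py '[[0,0,0,0,0,0],[0,0,0,0,0,0],[0,0,0,0,0,0],[0,0,-0.01,0,0,0],[0,0,-0.04,0,0,0],[0,0,-0.08,0,0,0.1],[0,0,-0.12,0,0,0.22],[0,0,-0.16,0,0,0.34],[0,0,-0.18,0,0,0.46],[0,0,-0.18,0,0,0.57],[0,0,-0.18,0,0,0.6],[0,0,-0.18,0,0,0.6]]' 0.045;  python3 go.py ".5495,.349,.26" ".5495,.349,.164"
```

```text
time: 16.2
tcp_pos: [0.5694, 0.068, 0.0814]
tcp_rot: [0.864, 0.503, 0.0, 0.0]
wrist_force: [-0.5, -0.0, 3.8]
grip_width: 0.0166
gripper_force: 30.0
time: 17.4
tcp_pos: [0.5686, 0.068, 0.2605]
tcp_rot: [0.974, 0.226, -0.0, -0.0]
wrist_force: [0.5, -0.3, 0.8]
grip_width: 0.0452
gripper_force: 0.0
.5495,.349,.26 [ 0.1065 -0.2608  0.0006] 5.6 rows
.5495,.349,.164 [ 0.1065 -0.2607  0.0966] 6.0 rows
t 17.4 tcp [0.5686 0.068  0.2605] theta 0.455 z [-6.e-04  0.e+00 -1.e+00]
```

```bash
python3 jog.py '[[0.017,-0.04,0,0,0,0],[0.034,-0.083,0,0,0,0],[0.051,-0.126,0,0,0,0],[0.068,-0.169,0,0,0,0],[0.085,-0.21,0,0,0,0],[0.098,-0.24,0,0,0,0],[0.1065,-0.261,0,0,0,0],[0.1065,-0.261,0,0,0,0],[0.1065,-0.261,0,0,0,0],[0.1065,-0.261,0,0,0,0]]' 0.07; python3 look.py .117 w7; python3 go.py ".5495,.349,.164"
```

```text
time: 18.4
tcp_pos: [0.5502, 0.3482, 0.26]
tcp_rot: [0.974, 0.225, -0.001, 0.0]
wrist_force: [0.4, 0.4, 0.3]
grip_width: 0.0699
gripper_force: 0.0
green 295 [511. 272.] [0.571  0.0703 0.009 ]
green 1204 [239. 323.] [0.3769 0.3158 0.009 ]
brass 2925 [279. 220.] [0.5502 0.348  0.117 ]
brass 429 [518. 279.] [0.5867 0.1631 0.117 ]
.5495,.349,.164 [-0.0002 -0.0013  0.0962] 1.9 rows
t 18.45 tcp [0.5504 0.348  0.2602] theta 0.453 z [-8.e-04 -6.e-04 -1.e+00]
```

View pics/w7.png

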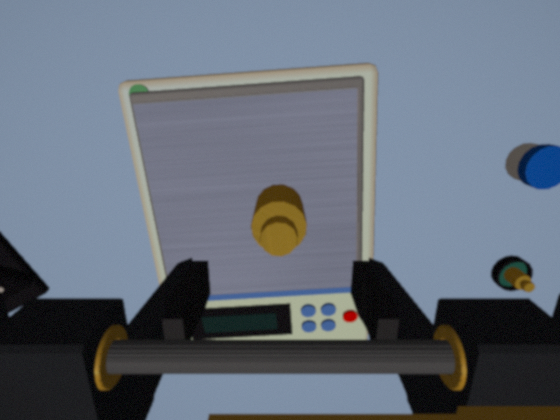

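The 500 g weight at (279,220) is centred between the fingers, and the 50 g weight stands in its base at (515,275).

```bash
python3 jog.py '[[0,-0.0005,0.03,0,0,0],[0,-0.0005,0.06,0,0,0],[0,-0.0005,0.085,0,0,0],[0,-0.0005,0.096,0,0,0],[0,-0.0005,0.096,0,0,0],[0,-0.0005,0.096,0,0,0]]'; python3 jog.py '[[0,0,0,0,0,0],[0,0,0,0,0,0],[0,0,0,0,0,0],[0,0,0,0,0,0],[0,0,0,0,0,0],[0,0,0,0,0,0]]' 0.025; python3 jog.py '[[0,0,-0.02,0,0,0],[0,0,-0.05,0,0,0],[0,0,-0.08,0,0,0],[0,0,-0.11,0,0,0],[0,0,-0.12,0,0,0],[0,0,-0.12,0,0,0]]';python3 go.py ".5355,-.206,.284" ".5355,-.206,.19"
```

```text
time: 19.05
tcp_pos: [0.5508, 0.3494, 0.1657]
tcp_rot: [0.974, 0.225, 0.001, -0.0]
wrist_force: [0.0, 0.2, -0.0]
grip_width: 0.0697
gripper_force: 0.0
time: 19.65
tcp_pos: [0.5502, 0.3497, 0.1651]
tcp_rot: [0.974, 0.225, 0.0, 0.0]
wrist_force: [-0.9, -0.5, 4.3]
grip_width: 0.0374
gripper_force: 30.0
time: 20.25
tcp_pos: [0.5503, 0.3499, 0.2854]
tcp_rot: [0.974, 0.225, 0.001, -0.0]
wrist_force: [-0.0, -0.1, -4.5]
grip_width: 0.0376
gripper_force: 30.0
.5355,-.206,.284 [-0.2571  0.4931  0.0009] 11.1 rows
.5355,-.206,.19 [-0.2572  0.4931  0.0949] 11.3 rows
t 20.25 tcp [0.5503 0.3499 0.2854] theta 0.454 z [ 1.9e-03  8.0e-04 -1.0e+00]
```

```bash
python3 jog.py '[[-0.01,0.02,0,0,0,0],[-0.03,0.058,0,0,0,0],[-0.05,0.096,0,0,0,0],[-0.07,0.135,0,0,0,0],[-0.09,0.173,0,0,0,0],[-0.11,0.211,0,0,0,0],[-0.13,0.25,0,0,0,0],[-0.15,0.288,0,0,0,0],[-0.17,0.326,0,0,0,0],[-0.19,0.364,0,0,0,0],[-0.208,0.4,0,0,0,0],[-0.22,0.422,0,0,0,0]]'; python3 jog.py '[[-0.015,0.03,0,0,0,0],[-0.028,0.055,0,0,0,0],[-0.037,0.071,0.02,0,0,0],[-0.037,0.071,0.055,0,0,0],[-0.037,0.071,0.08,0,0,0],[-0.037,0.071,0.085,0,0,0],[-0.037,0.071,0.085,0,0,0],[-0.037,0.071,0.085,0,0,0]]'; python3 look.py .144 w8; python3 go.py ".5355,-.206,.0855"
```

```text
time: 21.45
tcp_pos: [0.5359, -0.1285, 0.2818]
tcp_rot: [0.975, 0.224, -0.002, -0.001]
wrist_force: [-0.2, -0.1, -5.3]
grip_width: 0.0369
gripper_force: 30.0
time: 22.25
tcp_pos: [0.5355, -0.2061, 0.2002]
tcp_rot: [0.974, 0.225, 0.0, 0.0]
wrist_force: [-0.6, 0.4, -4.3]
grip_width: 0.0368
gripper_force: 30.0
green 3126 [280. 199.] [ 0.5373 -0.2071  0.009 ]
green 739 [147. 236.] [ 0.4556 -0.1168  0.009 ]
brass 2809 [115.  79.] [ 0.5898 -0.1108  0.144 ]
brass 444 [  9. 165.] [ 0.5386 -0.0814  0.144 ]
brass 1644 [130. 250.] [ 0.5231 -0.1382  0.144 ]
brass 8186 [280. 291.] [ 0.5331 -0.2084  0.144 ]
.5355,-.206,.0855 [-0.0003 -0.0007  0.1154] 2.3 rows
t 22.3 tcp [ 0.5359 -0.2063  0.2009] theta 0.454 z [ 0.0019 -0.0012 -1.    ]
```

View pics/w8.png

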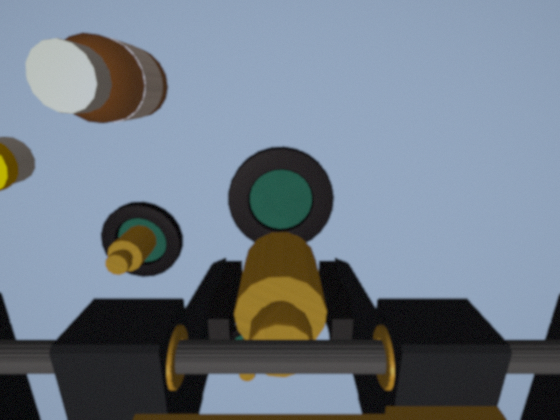

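The 500 g weight at (280,291) is in line with its well at (280,199). The bottle at (110,75) is clear of the gripper.

```bash
python3 jog.py '[[0,0,0.03,0,0,0],[0,0,0.06,0,0,0],[0,0,0.085,0,0,0],[0,0,0.1,0,0,0],[0,0,0.107,0,0,0],[0,0,0.111,0,0,0],[0,0,0.113,0,0,0],[0,0,0.1145,0,0,0],[0,0,0.1145,0,0,0],[0,0,0.1145,0,0,0]]'; python3 go.py ".5355,-.206,.0851"
```

```text
time: 23.3
tcp_pos: [0.5354, -0.2063, 0.0857]
tcp_rot: [0.974, 0.225, 0.0, 0.0]
wrist_force: [0.6, -0.1, -5.4]
grip_width: 0.0374
gripper_force: 30.0
.5355,-.206,.0851 [ 0.0002 -0.0002  0.0006] 0.0 rows
t 23.3 tcp [ 0.5354 -0.2063  0.0857] theta 0.454 z [ 9.e-04 -6.e-04 -1.e+00]
```

Touch down in half-millimetre steps.

```bash
python3 jog.py '[[0,0,0.0005,0,0,0],[0,0,0.0005,0,0,0]]'; python3 jog.py '[[0,0,0.0005,0,0,0],[0,0,0.0005,0,0,0]]'
```

```text
time: 23.5
tcp_pos: [0.5354, -0.2062, 0.0851]
tcp_rot: [0.974, 0.225, 0.0, 0.0]
wrist_force: [-1.2, -0.3, -1.4]
grip_width: 0.0372
gripper_force: 30.0
time: 23.7
tcp_pos: [0.5355, -0.2063, 0.0851]
tcp_rot: [0.974, 0.225, 0.0, 0.0]
wrist_force: [-3.7, 1.7, 4.6]
grip_width: 0.0372
gripper_force: 30.0
```

In contact; release, rise, and move clear toward the start pose to look.

```bash
python3 jog.py '[[0,0,0,0,0,0],[0,0,0,0,0,0],[0,0,0,0,0,0],[0,0,0,0,0,0],[0,0,-0.01,0,0,0],[0,0,-0.05,0,0,0],[0,0,-0.09,0,0,0],[0,0,-0.13,0,0,0],[0,0,-0.17,0,0,0],[0,0,-0.21,0,0,0],[0,0,-0.22,0,0,0],[0,0,-0.22,0,0,0]]' 0.062; python3 jog.py '[[-0.04,0.01,0,0,0,0],[-0.08,0.02,0,0,0,0],[-0.12,0.03,0,0,0,0],[-0.16,0.045,0,0,0,0],[-0.2,0.06,0,0,0,0],[-0.24,0.075,0,0,0,0],[-0.28,0.09,0,0,0,0],[-0.32,0.105,0,0,0,0],[-0.35,0.13,0,0,0,0],[-0.38,0.15,0,0,0,0],[-0.38,0.15,0,0,0,0],[-0.38,0.15,0,0,0,0]]'
python3 - <<'E'
from h import *
from cell import manip, probe_bus, capture
C={n:capture(n) for n in("scene","top")}
T,S=C["top"],C["scene"]
cv2.imwrite("pics/s9.png",cv2.resize(S["pixels"][200:370,80:360,::-1],None,fx=2.8,fy=2.8));cv2.imwrite("pics/t9.png",T["pixels"][...,::-1])
mt,ms=masks(T),masks(S)
for m,u0 in((mt,T),(ms,S)):
    n,l,st,ce=cv2.connectedComponentsWithStats(m["brass"]);print([(ce[k].round(1).tolist(),int(st[k,4])) for k in range(1,n) if st[k,4]>15])
E
```

```text
time: 24.9
tcp_pos: [0.5359, -0.2065, 0.3068]
tcp_rot: [0.974, 0.225, 0.002, 0.002]
wrist_force: [0.3, -0.3, 0.2]
grip_width: 0.0619
gripper_force: 0.0
time: 26.1
tcp_pos: [0.2586, -0.5069, 0.3016]
tcp_rot: [0.975, 0.224, 0.0, -0.002]
wrist_force: [-0.8, 1.0, 0.2]
grip_width: 0.0614
gripper_force: 0.0
[([22.9, 88.6], 2054), ([307.6, 200.6], 79), ([252.7, 195.3], 47), ([373.6, 212.3], 287), ([329.7, 249.9], 122), ([389.5, 280.0], 87)]
[([363.2, 1.6], 93), ([542.7, 140.0], 1151), ([245.4, 211.7], 238), ([298.7, 221.8], 84), ([196.2, 236.0], 253), ([257.0, 239.5], 33), ([121.5, 258.3], 184), ([186.6, 278.9], 618)]
```

View pics/s9.png

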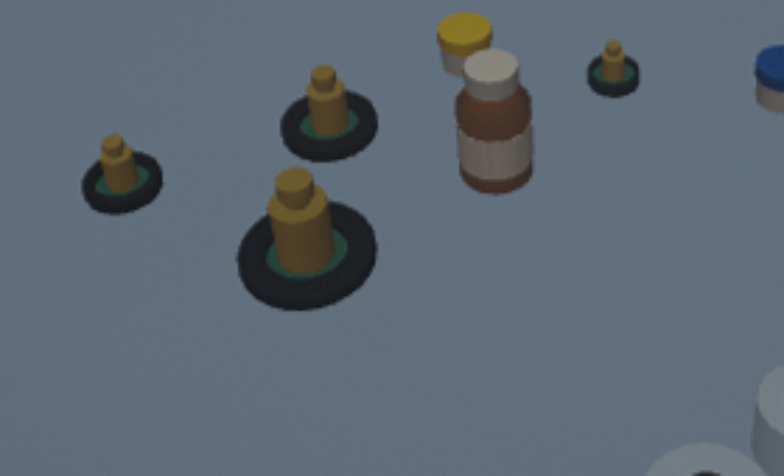

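View pics/t9.png

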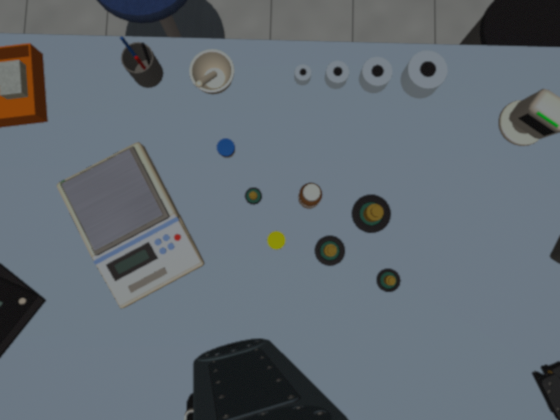

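All four weights stand upright and roughly centred in their own wells (top view: (373,212), (330,250), (389,280), (253,195)). The bottle is unmoved at (310,193). I'm handing the job in.

```bash
python3 jog.py '[[0,0,0,0,0,0],[0,0,0,0,0,0],[0,0,0,0,0,0]]' && python3 -c "
from cell import manip, probe_bus, capture
print(manip.hand_in())"
```

```text
time: 26.5
tcp_pos: [0.2599, -0.507, 0.3043]
tcp_rot: [0.974, 0.226, -0.0, 0.0]
wrist_force: [0.3, -0.7, 0.5]
grip_width: 0.0614
gripper_force: 0.0
the job is handed in; nothing more can be done
None
```

All four brass weights are standing upright in the wells of their own bases and the bottle is where it started; I handed the job in at about 26.5 s, and the hand-in call gave no verdict.

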